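Proof-pull a soldered bracelet link

TASK

Test the solder joint of the brass link: take it from the white slab, lay it flat over both pins of the green proof tester and let go of it, then pull the orange handle until the black pointer stands within the red band, without running well past the band. Finish while still holding the handle, keeping the pointer steady in the band by that pull alone; touch neither the link nor the gauge slide then, do not shift the red band, and leave the other things on the bench where they are.

Things in the scene. Friction and masses are not known exactly. Their poses are not given: they have to be found in the camera images.
- link: Soldered brass bracelet link, the piece under test: a flat oblong frame 58 long (its x axis) x 30 wide (y) x 10 thick (z, up), bars 8 wide, with one open slot 42 x 14 right through it. Starts lying flat on the white slab, any yaw; same both ways round. Origin: centre of its underside. 40 to 85 g.
- slab: White ceramic soldering slab 120 x 110 x 25 high, fixed. Origin: centre of its underside. It and the cork pad may stand in either's place.
- cork_pad: Cork pad of the same size as the slab, fixed, with the bangle on it. Origin: centre of its underside.
- tester: Green link proof tester fixed to the bench, base 370 x 100. x runs along its rail, the pull is towards its -x (orange handle end), z up. Two aluminium slides, 34 wide, flat tops 50 above the bench: pull slide (-x), gauge slide (+x). On its +y side a low white scale, top 34 above the bench. At +x a spring barrel, top 74. Origin: underside, below the midpoint between the pins at rest.
- seat (a point): Fixed point midway between the two pins at rest, on the slides' flat tops (50 above the bench); axes as the tester's. The link's place: underside centre here, long axis along the rail. The spring barrel's front block begins 70 from here.
- gauge: Gauge slide (axes as the tester's, origin at the tester's when at rest). Slides along -x up to 75 against a spring of 180 N/m with 3.6 N preload, returns by itself. No handle: the link draws it. Its rod runs into the spring barrel; it carries the black pointer.
- gauge_pin (a point): Foot of the gauge slide's upright blackened steel pin, on the slide's flat top: 6 diameter, round tip 74 above the bench. At rest the two pins' centres are 24 apart, so a link over both has 12 of slack; taut, they are 36 apart.
- puller: The pull slide (axes as the tester's, origin at the tester's origin when at rest). It slides along -x up to 95 against its own spring of 40 N/m with 1.2 N preload and returns by itself. By itself it does not move the gauge slide.
- pull_pin (a point): Foot of the pull slide's upright blackened steel pin, on the slide's flat top; the same size as the gauge pin.
- handle (a point): Middle of the orange T handle bar on the pull slide: a round bar 14 thick, 70 long across the pull (tester's y), its centre 95 above the bench, on a 12 thick steel post; 88 from the pull pin.
- pointer (a point): Tip region of the black pointer of the gauge slide, a 3 wide strip above the white scale; moves with the gauge slide.
- band: Red band on the white scale, 10 wide along x, 40 across: the proof load. It stands at a different place on the scale each time, 22 to 48 from the pointer's rest, and is stiff; it is not to be shifted. Axes as the tester's.
- band_mid (a point): Middle of the red band at the pointer's height; axes as the tester's. Pointer minus band along x is positive before the band is reached, 0 on its middle, negative past it.
- bangle: Bystander: plain steel bangle (ring, outside diameter 64, 10 high) lying on the cork pad, sizes in mm. Origin: centre of its underside.
- hammer: Bystander: small hammer lying on the bench, sizes in mm. Origin: its middle.
- jar: Bystander: amber glass jar with dark lid, diameter 60, 75 high, sizes in mm. Origin: centre of its underside.
- ring_cone: Bystander: wooden ring cone standing on a 56 diameter foot, 110 high, sizes in mm. Origin: centre of its underside.
- loupe: Bystander: black eye loupe, a short cone, diameter 44, 30 high, sizes in mm. Origin: centre of its underside.
- bench_block: Bystander: square steel bench block 70 x 70 x 25, sizes in mm. Origin: centre of its underside.
- driver: Bystander: screwdriver lying on the bench, sizes in mm. Origin: its middle.

How it is judged (in metres and radians):
On the way:
1. the link lies flat over both pins, let go of, before any pull (y of gauge_pin in the frame of link between -0.008 and 0.008 m and y of pull_pin in the frame of link between -0.008 and 0.008 m and x of gauge_pin in the frame of link between -0.0225 and 0.0225 m and x of pull_pin in the frame of link between -0.0225 and 0.0225 m and z of link in the frame of seat between -0.004 and 0.005 m and angle between link's own z axis and vertical below 0.15 rad and contact force between the fingers and link below 0.2 N and x of handle in the frame of tester above -0.106 m), for 0.2 s.
At the end, for the whole second after the job is handed in: The link lies flat on the slides with both pins through its slot and carries the pull (over 3 N at each pin); the fingers hold the pull slide (over 2 N) and touch neither link nor gauge slide; the pointer stays within 5 mm of the red band's middle and still (under 10 mm/s) through the last second (y of gauge_pin in the frame of link between -0.008 and 0.008 m and y of pull_pin in the frame of link between -0.008 and 0.008 m and x of gauge_pin in the frame of link between -0.0225 and 0.0225 m and x of pull_pin in the frame of link between -0.0225 and 0.0225 m and z of link in the frame of seat between -0.004 and 0.005 m and angle between link's own z axis and vertical below 0.15 rad and x of pointer in the frame of band_mid between -0.005 and 0.005 m and linear speed of gauge below 0.01 m/s and contact force between link and gauge above 3 N and contact force between link and puller above 3 N and contact force between the fingers and puller above 2 N and contact force between each of the arm, the fingers and gauge below 0.5 N and contact force between each of the arm, the fingers and link below 0.5 N); the arm keeps its last pose, push and grip.
It fails at once if the pointer runs more than 13 mm past the middle of the red band (overload) (x of pointer in the frame of band_mid below -0.013 m).
It fails at once if the red band is shifted by more than 3 mm (distance of band_mid from where it was at the start of the episode above 0.003 m).
It fails at once if a bystander is moved by more than 30 mm (distance of any of bangle, hammer, jar, ring_cone, loupe, bench_block, driver from where it was at the start of the episode above 0.03 m).
It also fails if it takes over 51 s, if anything falls off the work surface, if the arm or the gripper's body presses on something with over 40 N, if the wrist force passes 120 N, or if a joint passes its speed limit or range.

ROBOT

A 7-joint arm with a two-finger parallel gripper is mounted at the origin on the work surface. World frame = base frame: x ahead of the robot, y to its left, z up, the work surface at z = 0. Lengths are in mm, angles in rad, forces in N, time in s.
With the tool pointing down it reaches from about 400 to 850 mm from the base axis. Payload 4.5 kg.
Tool frame: the origin (TCP) lies midway between the tips of the shut fingers; the grasp point (between the pads) lies 19 mm behind it; z points along the fingers, y is the line along which they close (so a half turn about z gives the same grasp; the last joint's range is limited). The gripper opens to 88 mm and grips with 3 to 60 N. Pads are 18 mm wide; open, the fingers measure 123 mm over their backs; the gripper's body (75 mm by 187 mm) begins 45 mm behind the grasp point.
Start: joints at [-1.093, 0.689, -0.195, 1.565, 0.157, 0.902, -0.215], TCP at [268.345, 564.489, 200.943] pointing down, gripper open.
Joint ranges: [-3.01, 3.01], [-0.46, 2.08], [-1.47, 1.51], [0.13, 2.56], [-1, 4.14], [0.04, 2.09], [-2.66, 2.66]. Speed limits (rad/s): [2.57, 2.57, 3.14, 3.14, 3.14, 3.14, 3.14].

INTERFACE

Orientations are given as a unit quaternion [x, y, z, w].
In Python, from station import arm gives the robot as it stands.
- The arm moves only by the tool move_arm, never from a script. Its argument "commands" is text: rows parted by semicolons, each of 7 numbers parted by spaces: the shift along the world's x, y, z in parts of the range, where 1.0 means 1000 mm, then the turn, a rotation vector about the world's x, y, z in a scale on which 1.0 is 360 degrees, then the finger opening in m, from 0 to 0.0881. A call has 1 to 20 rows; each row is the pose to reach, as a shift and turn from the pose commanded when the call began; what a row does not reach only later rows make up. A row lasts 1/12 s, in which the tool goes at most 41.7 mm and 7.16 degrees, less where a joint would pass 70% of its speed; a pose out of reach is approached as far as the arm can. A call with a gripper value outside its range is refused whole. The fingers move at their own pace and stop on an object; "squeeze" is the grip in N (left out, the last holds). Time passes only in rows, so rows that repeat a pose let the fingers close. It gives the time, the measured TCP pose, the force, the opening and the grip force at its end, in the units of the state.
- arm.get_state(): the state, without advancing time (a new reading comes with each control period).
- arm.read_camera(name): name is "scene" or "side" or "wrist"; returns a dict with "color" (420x560x3 uint8, red, green, blue), "fx", "fy", "cx", "cy" (pixels), "k1" (the pictures are not rectified: a ray, as slopes to the right and down, at radius r is drawn at 1 + k1 r^2 times it, then the intrinsics apply), "cam_to_world" (4x4, takes a point from camera to world coordinates). Camera axes: x right, y up, looking along -z (the intrinsics and any distortion apply to the point x, -y, -z); pixel columns grow to the right and rows downward; lengths in mm; the calibration is good to about 2 mm. A picture is of the moment at which its call begins. There is no depth.
- arm.sign_off(): hands the job in; it is judged then, once.
The state is a dict: "clock": time; "qpos": joint angles; "dq": joint speeds; "tau": joint torques, N m; "tcp_pos": TCP position; "tcp_rot": TCP orientation; "wrist_force": force on the tool from outside, world axes, zero at the start; "ft_torque": the same for the moment, N m; "grip_width": finger opening in mm; "gripper_force": force on a finger pad.
Only numpy, scipy, OpenCV 4.12 (cv2) and the standard library are available. Lean on these libraries where they do the work, as an engineer would, in place of code of your own. Each camera call takes 0.05 s, during which the arm holds its last target. There are 200 camera calls.

## Working session

There is one attempt and no reset: what is moved stays moved. The work goes in short steps, Python scripts to look and compute and a tool call to move; the robot and the scene stay as the last step left them, time stands still between calls to the robot, and variables do not carry over. Pictures are saved under pics/ and viewed, at most 10 in all, crops included, and the job is handed in when it is done.

Besides the shell and the picture viewer there is one more tool, called after "Call:" as name(argument=value, ...) on one line, values as JSON. move_arm: Moves the arm, as the interface text tells. Its arguments: {"type":"object","properties":{"commands":{"type":"string"},"squeeze":{"type":"number"}},"required":["commands"]}

```bash
mkdir -p pics; cat > h.py <<'E'
import numpy as np, cv2
from station import arm
def shot(n,f):
    c=arm.read_camera(n); cv2.imwrite('pics/'+f+'.png',c['color'][:,:,::-1]); np.save('pics/'+f+'.npy',c,allow_pickle=True); return c
def load(f): return np.load('pics/'+f+'.npy',allow_pickle=True).item()
def px2w(c,u,v,z):
    d=np.array([(u-c['cx'])/c['fx'],(v-c['cy'])/c['fy']]); s=d.copy()
    for _ in range(30): s=d/(1+c['k1']*(s@s))
    T=np.array(c['cam_to_world']); r=T[:3,:3]@np.array([s[0],-s[1],-1]); o=T[:3,3]
    return o+r*(z-o[2])/r[2]
def w2px(c,p):
    T=np.array(c['cam_to_world']); q=T[:3,:3].T@(np.array(p)-T[:3,3]); s=np.array([q[0],-q[1]])/-q[2]
    s=s*(1+c['k1']*(s@s)); return s[0]*c['fx']+c['cx'],s[1]*c['fy']+c['cy']
E
python3 - <<'E'
from h import *
for n in ['scene','side','wrist']:
    c=shot(n,n+'0'); print(n,np.round(c['cam_to_world'],2).tolist(),c['fx'],c['k1'])
a=[cv2.imread(f'pics/{n}0.png') for n in ['scene','side']]
cv2.imwrite('pics/s2.png',cv2.resize(a[0],(800,600)));cv2.imwrite('pics/d2.png',cv2.resize(a[1],(800,600)))
print(arm.get_state())
E
```

```text
scene [[0.78, -0.32, 0.53, 1204.6], [0.62, 0.43, -0.66, -774.07], [-0.02, 0.84, 0.53, 738.71], [0.0, 0.0, 0.0, 1.0]] 409.45548457502764 -0.0005944548535328087
side [[0.68, 0.55, -0.49, -96.27], [-0.74, 0.5, -0.45, -586.55], [-0.0, 0.66, 0.75, 1085.41], [0.0, 0.0, 0.0, 1.0]] 517.9949148599625 -0.03533392790219118
wrist [[0.43, -0.87, -0.26, 201.4], [0.9, 0.41, 0.12, 596.45], [-0.0, -0.28, 0.96, 384.66], [0.0, 0.0, 0.0, 1.0]] 290.4195257462219 -0.014298794830985227
{'clock': 0.15, 'qpos': array([-1.09320866,  0.68979296, -0.19455732,  1.56607537,  0.15728187,
        0.90247412, -0.21509537]), 'dq': array([-0.00091098, -0.00267262, -0.00137709, -0.00422613, -0.00129399,
       -0.00065779,  0.0009129 ]), 'tau': array([-9.77336349e-04, -5.27860987e+01, -1.26860451e+00, -1.53586471e+01,
       -5.25607460e-02,  3.90345711e-03,  1.06371385e-04]), 'tcp_pos': array([268.14475794, 563.98680301, 200.30195714]), 'tcp_rot': array([ 2.20039233e-01,  9.75490786e-01, -6.70115499e-04, -1.19105744e-04]), 'wrist_force': array([ 0.76441238, -0.30253874,  0.09795406]), 'ft_torque': array([0.00120751, 0.02425049, 0.02898681]), 'gripper_force': 0.0, 'grip_width': 88.47797715853709}
```

View pics/s2.png

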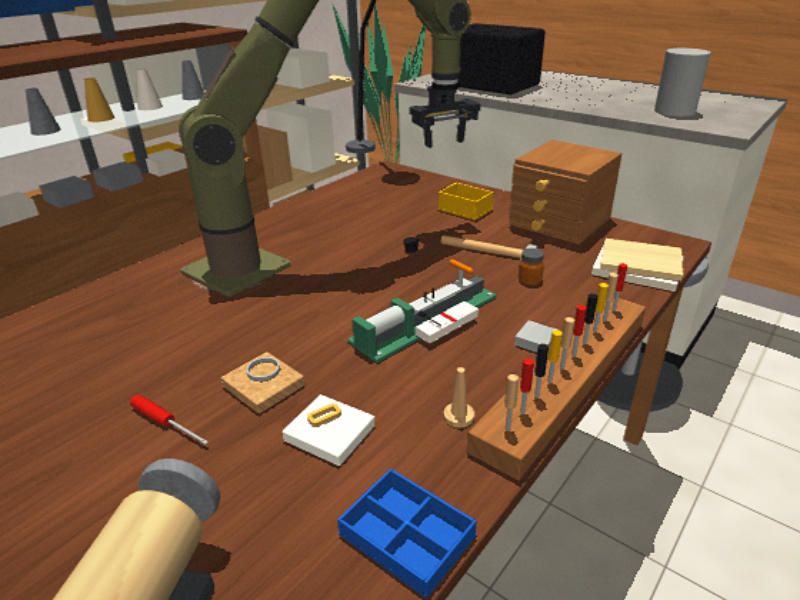

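View pics/d2.png

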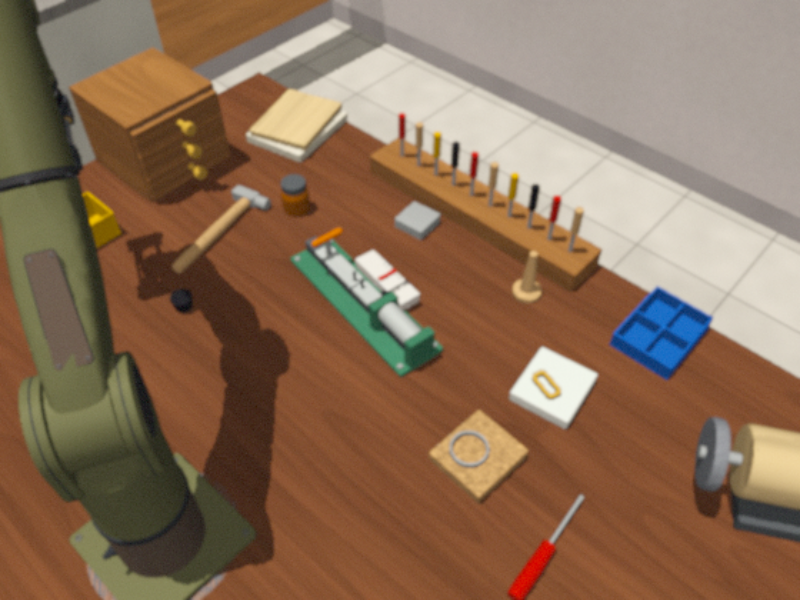

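```bash
python3 - <<'E'
from h import *
s=cv2.imread('pics/side0.png'); c=cv2.imread('pics/scene0.png')
def cr(im,x,y,w,h,k): return cv2.resize(im[y:y+h,x:x+w],None,fx=k,fy=k,interpolation=cv2.INTER_CUBIC)
M=np.zeros((600,800,3),np.uint8)
M[:440,:480]=cr(s,200,155,120,110,4)
M[:280,480:]=cr(s,350,237,80,70,4)
M[300:580,480:]=cr(c,190,272,80,70,4)
cv2.imwrite('pics/m1.png',M)
cv2.imwrite('pics/m2.png',cr(c,240,175,115,80,6.9)[:600,:800])
E
```

```text
(no output)
```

View pics/m1.png

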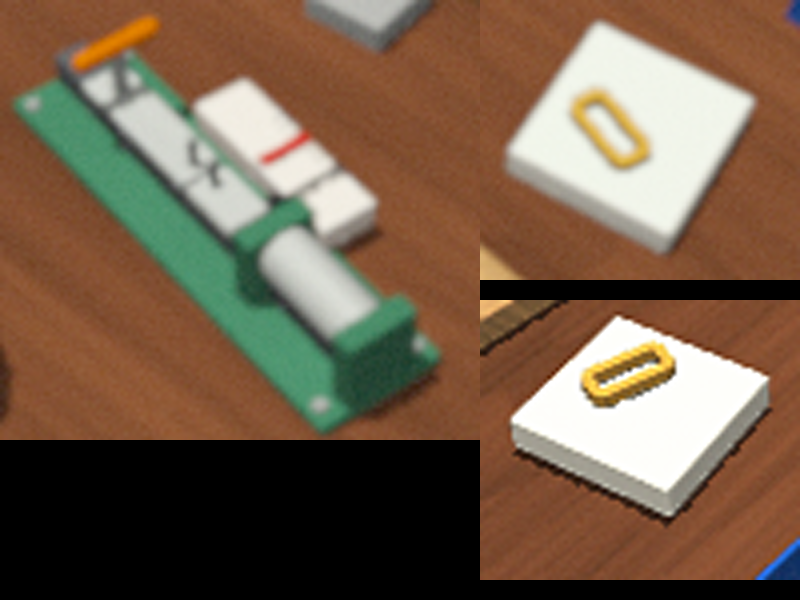

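View pics/m2.png

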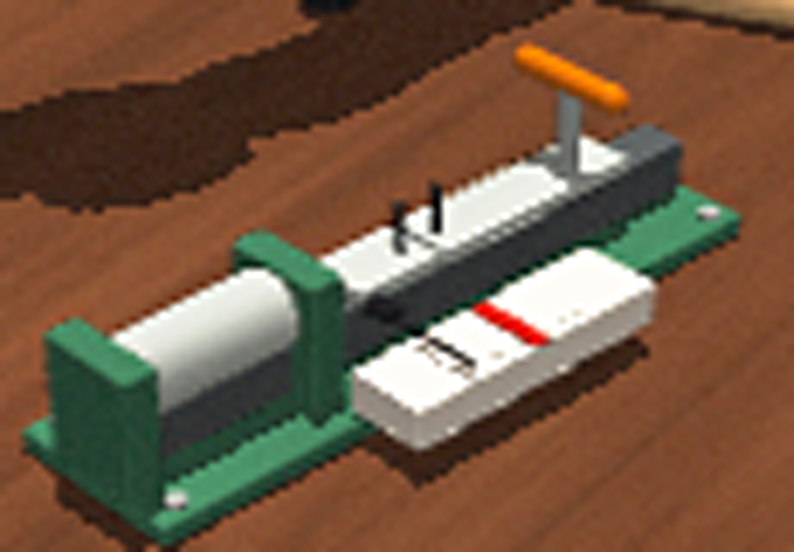

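```bash
python3 - <<'E'
from h import *
S=load('side0');C=load('scene0')
f=lambda X,Y,x0,y0,k:((X+.5)/k-.5+x0,(Y+.5)/k-.5+y0)
def p(n,c,a,z): print(n,np.round(px2w(c,*a,z),1))
sl=lambda X,Y:f(X-480,Y,350,237,4); cl=lambda X,Y:f(X-480,Y-300,190,272,4)
st=lambda X,Y:f(X,Y,200,155,4); ct=lambda X,Y:f(X,Y,240,175,6.9)
for a in [(610,129),(590,97),(632,160)]: p('link side',S,sl(*a),32)
for a in [(629,374),(585,390),(673,356)]: p('link scene',C,cl(*a),32)
for a in [(76,62),(156,22)]: p('handle side',S,st(*a),97)
for a in [(522,52),(622,100)]: p('handle scene',C,ct(*a),97)
p('pull tip',C,ct(437,184),74);p('gauge tip',C,ct(399,203),74)
p('pull foot',C,ct(437,231),50);p('gauge foot',C,ct(399,251),50)
p('scr1 side',S,st(33,103),10);p('scr2 side',S,st(320,404),10);p('scr3',S,st(421,342),10)
p('scr1 sc',C,ct(709,212),10);p('scr2',C,ct(177,498),10)
for a in [(432,341),(472,366)]: p('ptr sc',C,ct(*a),36)
for a in [(480,309),(547,342)]: p('band sc',C,ct(*a),34)
for a in [(265,160),(308,135)]: p('band sd',S,st(*a),34)
for a in [(308,188),(345,168)]: p('ptr sd',S,st(*a),36)
E
```

```text
link side [ 606.2 -274.3   32. ]
link side [ 617.7 -251.1   32. ]
link side [ 596.5 -297.4   32. ]
link scene [ 610.4 -276.6   32. ]
link scene [ 598.9 -303.1   32. ]
link scene [ 620.9 -248.1   32. ]
handle side [530.6 223.9  97. ]
handle side [595.  211.8  97. ]
handle scene [530.2 221.4  97. ]
handle scene [594.5 210.2  97. ]
pull tip [547.9 128.5  74. ]
gauge tip [544.1 104.6  74. ]
pull foot [549.4 126.8  50. ]
gauge foot [545.7 102.3  50. ]
scr1 side [535.7 287.1  10. ]
scr2 side [477.9 -49.9  10. ]
scr3 [559.4 -64.9  10. ]
scr1 sc [608.3 273.8  10. ]
scr2 [550.5 -61.9  10. ]
ptr sc [589.2  68.7  36. ]
ptr sc [614.9  63.4  36. ]
band sc [589.5 105.1  34. ]
band sc [628.9 101.2  34. ]
band sd [592.7 107.4  34. ]
band sd [630.3 101.6  34. ]
ptr sd [592.3  66.3  36. ]
ptr sd [623.1  60.1  36. ]
```

Careful with the scale: turns go in shares of 360 degrees. That gives: -88 degrees / 360 = -0.2444.

Call:
move_arm(commands="0.34 -0.84 0 0 0 -0.2444 0.07;0.34 -0.84 0 0 0 -0.2444 0.07;0.34 -0.84 0 0 0 -0.2444 0.07;0.34 -0.84 0 0 0 -0.2444 0.07;0.34 -0.84 0 0 0 -0.2444 0.07;0.34 -0.84 0 0 0 -0.2444 0.07;0.34 -0.84 0 0 0 -0.2444 0.07;0.34 -0.84 0 0 0 -0.2444 0.07;0.34 -0.84 0 0 0 -0.2444 0.07;0.34 -0.84 0 0 0 -0.2444 0.07;0.34 -0.84 0 0 0 -0.2444 0.07;0.34 -0.84 0 0 0 -0.2444 0.07;0.34 -0.84 0 0 0 -0.2444 0.07;0.34 -0.84 0 0 0 -0.2444 0.07;0.34 -0.84 0 0 0 -0.2444 0.07;0.34 -0.84 0 0 0 -0.2444 0.07;0.34 -0.84 0 0 0 -0.2444 0.07;0.34 -0.84 0 0 0 -0.2444 0.07;0.34 -0.84 0 0 0 -0.2444 0.07;0.34 -0.84 0 0 0 -0.2444 0.07")

```text
clock: 1.82
tcp_pos: [581.2, -209.9, 200.8]
tcp_rot: [0.836, 0.549, -0.0, -0.0]
wrist_force: [-0.1, -0.2, -0.1]
grip_width: 69.6
gripper_force: 0.0
```

Call:
move_arm(commands="0.027 -0.066 -0.06 0 0 0 0.06;0.027 -0.066 -0.06 0 0 0 0.06;0.027 -0.066 -0.06 0 0 0 0.06;0.027 -0.066 -0.06 0 0 0 0.06;0.027 -0.066 -0.06 0 0 0 0.06;0.027 -0.066 -0.06 0 0 0 0.06")

```text
clock: 2.32
tcp_pos: [608.7, -271.7, 142.0]
tcp_rot: [0.835, 0.55, 0.001, -0.0]
wrist_force: [0.6, 0.3, 0.4]
grip_width: 60.2
gripper_force: 0.0
```

```bash
python3 - <<'E'
from h import *
c=shot('wrist','w1'); im=cv2.imread('pics/w1.png')
s=arm.get_state(); print(s['tcp_pos'],s['tcp_rot'])
print(w2px(c,(608.5,-275.5,35)))
hsv=cv2.cvtColor(im,cv2.COLOR_BGR2HSV); m=cv2.inRange(hsv,(15,110,90),(32,255,255))
n,l,st,ce=cv2.connectedComponentsWithStats(m); 
for i in range(1,n):
  if st[i,4]>150: print(st[i],ce[i])
cv2.imwrite('pics/w1b.png',cv2.resize(im,(800,600)))
E
```

```text
[ 608.94945899 -271.68965444  142.38838029] [8.35199645e-01 5.49945837e-01 1.04582719e-03 1.88341401e-04]
(np.float64(285.2867904971155), np.float64(202.7887443110818))
[268 173  32  56 920] [283.675      200.71847826]
[  70  190  131   82 4268] [147.6052015  228.13847235]
[ 100  228   46   39 1279] [121.5488663  246.77169664]
[133 289  28  58 789] [143.49936629 318.16856781]
[406 289  28  58 791] [422.72060683 318.06068268]
[ 195  359  345   14 2809] [395.25347099 367.35920256]
```

View pics/w1b.png

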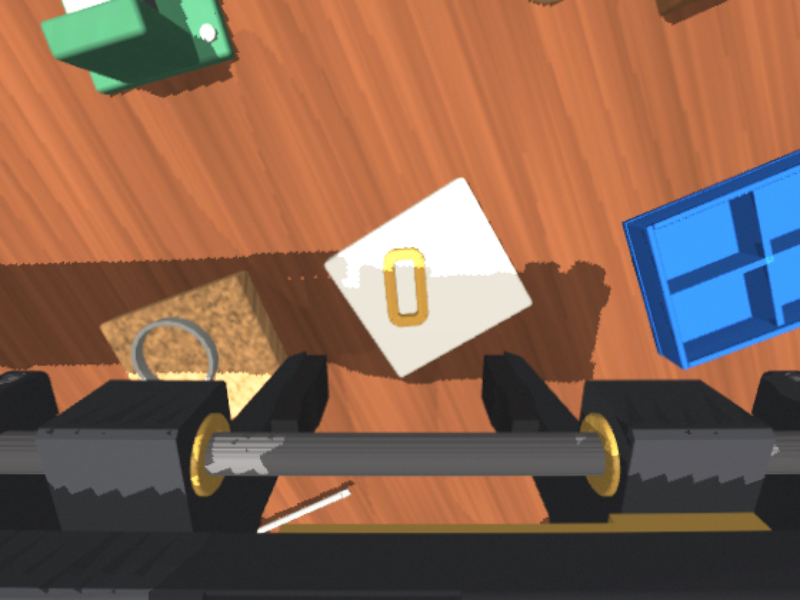

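```bash
cat >> h.py <<'E'
def linkfit(c,ztop,near=None):
    im=c['color'][:,:,::-1]; hsv=cv2.cvtColor(np.ascontiguousarray(im),cv2.COLOR_BGR2HSV); m=cv2.inRange(hsv,(15,110,90),(32,255,255))
    n,l,st,ce=cv2.connectedComponentsWithStats(m); k=min([i for i in range(1,n) if st[i,4]>150],key=lambda i:np.hypot(*(ce[i]-near)))
    ys,xs=np.nonzero(l==k); P=np.array([px2w(c,x,y,ztop)[:2] for x,y in zip(xs,ys)],np.float32)
    return cv2.minAreaRect(P)
E
python3 - <<'E'
from h import *
c=load('w1'); print(linkfit(c,33,(283,200)))
E
```

```text
((607.3666381835938, -273.78741455078125), (58.40079116821289, 29.586275100708008), 72.1600112915039)
```

Scaled: 5.5 degrees / 360 = 0.0153.

Call:
move_arm(commands="-0.0015 -0.002 -0.04 0 0 0.0153 0.05;-0.0015 -0.002 -0.08 0 0 0.0153 0.05;-0.0015 -0.002 -0.1 0 0 0.0153 0.05;-0.0015 -0.002 -0.109 0 0 0.0153 0.05;-0.0015 -0.002 -0.109 0 0 0.0153 0.05;-0.0015 -0.002 -0.109 0 0 0.0153 0.05", squeeze=20)

```text
clock: 2.87
tcp_pos: [607.8, -275.6, 33.6]
tcp_rot: [0.808, 0.589, 0.001, 0.001]
wrist_force: [-0.4, -0.6, 1.1]
grip_width: 50.0
gripper_force: 0.0
```

Call:
move_arm(commands="-0.0004 0.0015 -0.005 0 0 0 0.05;-0.0004 0.0015 -0.005 0 0 0 0.05;-0.0004 0.0015 -0.005 0 0 0 0.05;-0.0004 0.0015 -0.005 0 0 0 0.05")

```text
clock: 3.2
tcp_pos: [606.7, -274.6, 27.9]
tcp_rot: [0.809, 0.588, 0.0, 0.001]
wrist_force: [-0.4, -0.0, 1.3]
grip_width: 50.3
gripper_force: 0.0
```

Call:
move_arm(commands="0 0.0005 -0.0007 0 0 0 0.02;0 0.0005 -0.0007 0 0 0 0.02;0 0.0005 -0.0007 0 0 0 0.02;0 0.0005 -0.0007 0 0 0 0.02;0 0.0005 -0.0007 0 0 0 0.02;0 0.0005 -0.0007 0 0 0 0.02;0 0.0005 -0.0007 0 0 0 0.02;0 0.0005 -0.0007 0 0 0 0.02", squeeze=20)

```text
clock: 3.87
tcp_pos: [606.1, -274.0, 26.2]
tcp_rot: [0.809, 0.588, 0.0, 0.0]
wrist_force: [-0.5, -0.1, -0.5]
grip_width: 20.1
gripper_force: 0.0
```

```bash
python3 - <<'E'
from h import *
c=shot('wrist','w2'); im=cv2.imread('pics/w2.png')
S=shot('side','s2x'); a=cv2.imread('pics/s2x.png')
M=np.zeros((600,800,3),np.uint8); M[:300,:400]=cv2.resize(im,(400,300)); M[:300,400:]=cv2.resize(im[170:320,180:380],(400,300)); M[300:,:400]=cv2.resize(a[225:315,340:460],(400,300))
c2=shot('scene','c2x');a=cv2.imread('pics/c2x.png');M[300:,400:]=cv2.resize(a[250:340,180:300],(400,300))
cv2.imwrite('pics/m3.png',M)
E
```

```text
(no output)
```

View pics/m3.png

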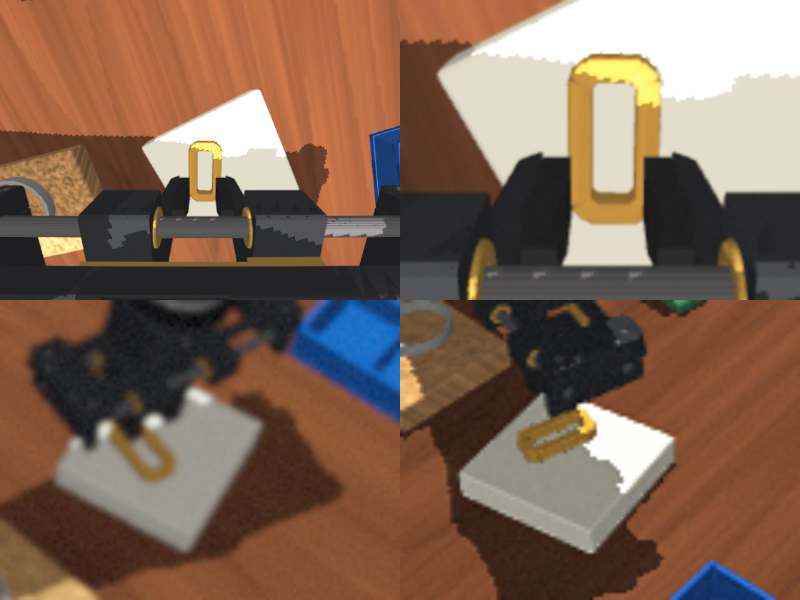

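```bash
python3 - <<'E'
from h import *
from scipy.spatial.transform import Rotation as R
s=arm.get_state(); t=s['tcp_pos'];r=R.from_quat(s['tcp_rot']); print(t,s['grip_width'],s['wrist_force'])
g=lambda c,p,x0,y0,k:np.round((np.array(w2px(c,p))-(x0,y0))*k)
for y in (-10,0,10):
  p=t+r.apply([0,y,0]); print(y,p.round(),'w',g(load('w2'),p,180,170,2)+(400,0),'s',g(load('s2x'),p,340,225,3.333)+(0,300),'c',g(load('c2x'),p,180,250,3.333)+(400,300))
print(linkfit(load('w2'),35,(288,240)))
for n in ('scene','side','wrist'): print(n, np.round(np.array(load({'scene':'c2x','side':'s2x','wrist':'w2'}[n])['cam_to_world'])[:3,3]-t,1))
print(np.round(r.inv().apply(np.array(load('w2')['cam_to_world'])[:3,3]-t),1), np.round(r.inv().as_matrix()@np.array(load('w2')['cam_to_world'])[:3,:3],2))
E
```

```text
[ 606.09709073 -273.9923521    26.23002722] 19.543547518075854 [ 0.41684436  0.73528343 -0.51834567]
-10 [ 597. -271.   26.] w [580. 136.] s [128. 456.] c [549. 428.]
0 [ 606. -274.   26.] w [609. 136.] s [139. 451.] c [555. 435.]
10 [ 616. -277.   26.] w [638. 136.] s [150. 445.] c [561. 443.]
((607.701904296875, -272.935791015625), (58.82853317260742, 29.387435913085938), 71.72611236572266)
scene [ 598.5 -500.1  712.5]
side [-702.4 -312.6 1059.2]
wrist [ 21.9  70.6 184.5]
[  73.9   -0.9 -184.5] [[-0.    0.96  0.28]
 [ 1.    0.    0.  ]
 [ 0.    0.28 -0.96]]
```

```bash
python3 - <<'E'
from h import *
from scipy.spatial.transform import Rotation as R
s=arm.get_state(); t=s['tcp_pos'];r=R.from_quat(s['tcp_rot'])
g=lambda c,p,x0,y0,k:np.round((np.array(w2px(c,p))-(x0,y0))*k)
for h in (0,10,20,30,40):
  for y in (-10,10):
    p=t+r.apply([9,y,-h]); print(h,y,'w',g(load('w2'),p,180,170,2)+(400,0),'s',g(load('s2x'),p,340,225,3.333)+(0,300),'c',g(load('c2x'),p,180,250,3.333)+(400,300))
def cr(n,x,y,w,h,W,H): return cv2.resize(cv2.imread(f'pics/{n}.png')[y:y+h,x:x+w],(W,H),interpolation=cv2.INTER_CUBIC)
M=np.hstack([cr('s2x',355,245,40,60,400,600),cr('c2x',205,255,40,60,400,600)]); cv2.imwrite('pics/m4.png',M)
for h in (0,10,20,30,40):
    p=t+r.apply([0,0,-h]); print(h,'s',g(load('s2x'),p,355,245,10),'c',g(load('c2x'),p,205,255,10)+(400,0))
E
```

```text
0 -10 w [579. 111.] s [121. 447.] c [560. 423.]
0 10 w [639. 111.] s [142. 436.] c [572. 438.]
10 -10 w [578. 121.] s [122. 440.] c [559. 413.]
10 10 w [641. 121.] s [144. 429.] c [571. 428.]
20 -10 w [576. 133.] s [124. 432.] c [558. 403.]
20 10 w [642. 133.] s [146. 421.] c [570. 418.]
30 -10 w [575. 146.] s [126. 424.] c [556. 393.]
30 10 w [644. 146.] s [148. 413.] c [569. 408.]
40 -10 w [573. 160.] s [128. 416.] c [555. 383.]
40 10 w [647. 160.] s [150. 405.] c [567. 398.]
0 s [267. 252.] c [616. 355.]
10 s [272. 228.] c [612. 326.]
20 s [278. 205.] c [609. 296.]
30 s [284. 181.] c [605. 265.]
40 s [290. 157.] c [601. 234.]
```

View pics/m4.png

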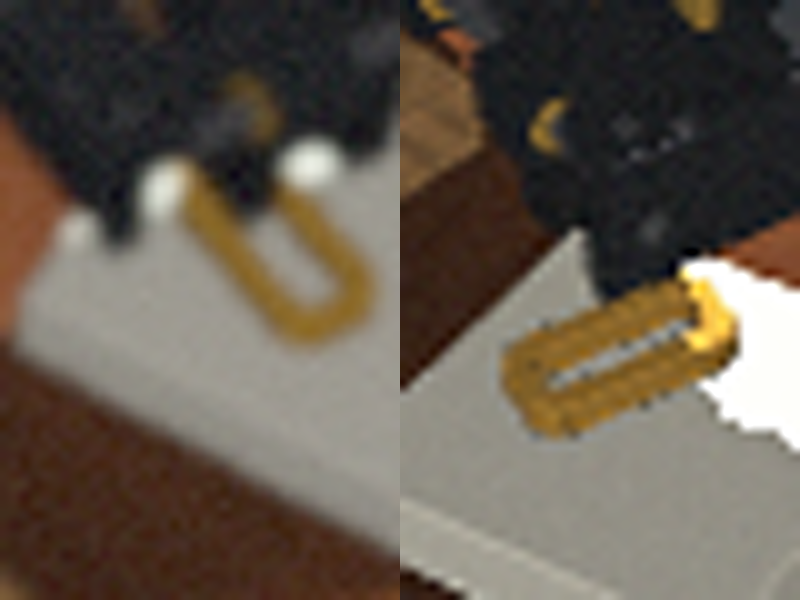

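The wrist view shows the finger tips near row 155 of the crop, well short of where the reported TCP projects (row about 111–136). The fingers closed to 20 mm over the link without touching it, so the real tips are higher than the state says. I'll open and feel downwards in small steps.

Call:
move_arm(commands="0.0012 0.0002 0 0 0 0 0.05;0.0012 0.0002 0 0 0 0 0.05;0.0012 0.0002 0 0 0 0 0.05;0.0012 0.0002 0 0 0 0 0.05;0.0012 0.0002 -0.002 0 0 0 0.05;0.0012 0.0002 -0.004 0 0 0 0.05;0.0012 0.0002 -0.005 0 0 0 0.05;0.0012 0.0002 -0.005 0 0 0 0.05")

```text
clock: 4.68
tcp_pos: [607.0, -273.7, 20.8]
tcp_rot: [0.809, 0.588, -0.0, -0.0]
wrist_force: [0.5, -0.0, 1.1]
grip_width: 50.0
gripper_force: 0.0
```

Call:
move_arm(commands="0 0 -0.003 0 0 0 0.05;0 0 -0.006 0 0 0 0.05;0 0 -0.009 0 0 0 0.05;0 0 -0.01 0 0 0 0.05;0 0 -0.01 0 0 0 0.05")

```text
clock: 5.1
tcp_pos: [607.0, -273.6, 10.7]
tcp_rot: [0.809, 0.588, -0.0, -0.0]
wrist_force: [0.1, 0.4, 0.2]
grip_width: 50.1
gripper_force: 0.0
```

```bash
python3 - <<'E'
from h import *
c=shot('wrist','w3'); im=cv2.imread('pics/w3.png')
S=shot('side','s3x');C=shot('scene','c3x')
def cr(n,x,y,w,h,W,H): return cv2.resize(cv2.imread(f'pics/{n}.png')[y:y+h,x:x+w],(W,H),interpolation=cv2.INTER_CUBIC)
M=np.hstack([cr('w3',180,170,200,150,800,600)[:, :]])
M=np.zeros((600,800,3),np.uint8);M[:300,:400]=cr('w3',180,170,200,150,400,300);M[:,400:]=cr('c3x',195,245,60,90,400,600);M[300:,:400]=cr('s3x',345,240,80,60,400,300)
cv2.imwrite('pics/m5.png',M)
print(arm.get_state()['wrist_force'],arm.get_state()['tcp_pos'])
E
```

```text
[ 0.24458852  0.85694036 -0.64778682] [ 607.40571871 -273.79262259   11.30330987]
```

View pics/m5.png

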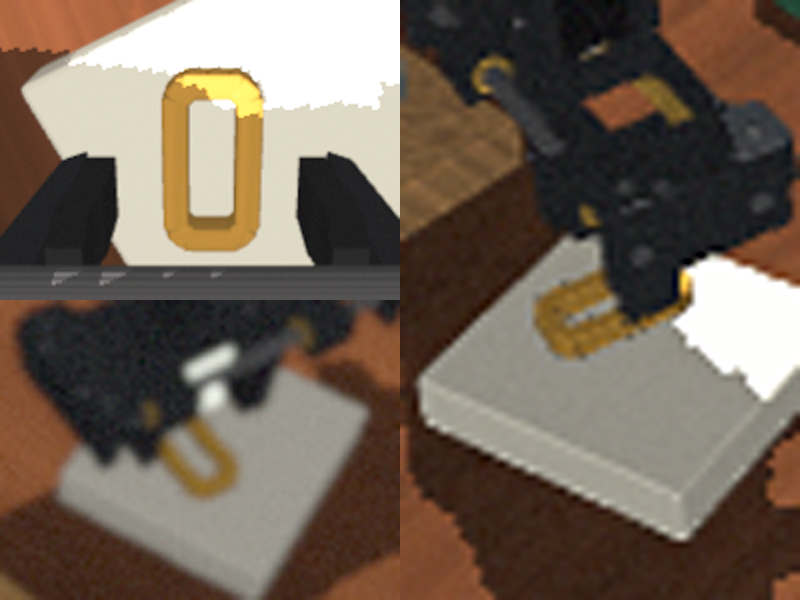

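Call:
move_arm(commands="0 0 -0.003 0 0 0 0.05;0 0 -0.006 0 0 0 0.05;0 0 -0.009 0 0 0 0.05;0 0 -0.012 0 0 0 0.05;0 0 -0.014 0 0 0 0.05;0 0 -0.014 0 0 0 0.05")

```text
clock: 5.75
tcp_pos: [606.9, -273.5, -3.5]
tcp_rot: [0.809, 0.588, -0.0, -0.0]
wrist_force: [0.1, -0.7, 0.7]
grip_width: 50.0
gripper_force: 0.0
```

```bash
python3 - <<'E'
from h import *
from scipy.spatial.transform import Rotation as R
c=shot('wrist','w4')
C=shot('scene','c4x');s=arm.get_state(); print(s['wrist_force'],s['tcp_pos'])
t=s['tcp_pos'];r=R.from_quat(s['tcp_rot'])
def cr(n,x,y,w,h,W,H): return cv2.resize(cv2.imread(f'pics/{n}.png')[y:y+h,x:x+w],(W,H),interpolation=cv2.INTER_CUBIC)
M=np.zeros((600,800,3),np.uint8);M[:300,:400]=cr('w4',180,170,200,150,400,300);M[:,400:]=cr('c4x',205,260,40,60,400,600)
for h,col in ((30,(0,0,255)),(34,(0,255,0)),(38,(255,0,0))):
  for y in (25,33):
   for x in (-9,9):
    u=w2px(C,t+r.apply([x,y,-h])); cv2.circle(M,(int((u[0]-204.5)*10)+400,int((u[1]-259.5)*10)),3,col,-1)
cv2.imwrite('pics/m6.png',M)
E
```

```text
[-1.45567891 -0.10844345  0.01784916] [ 607.25641545 -273.74986801   -2.90897568]
```

View pics/m6.png

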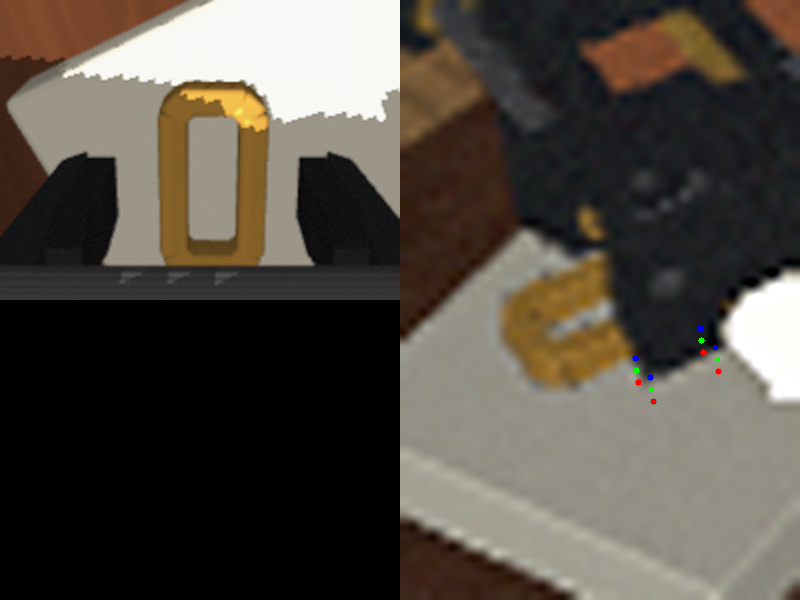

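Call:
move_arm(commands="0.0003 0 -0.002 0 0 0 0.05;0.0003 0 -0.004 0 0 0 0.05;0.0003 0 -0.006 0 0 0 0.05;0.0003 0 -0.0072 0 0 0 0.05;0.0003 0 -0.0072 0 0 0 0.05;0.0003 0 -0.0072 0 0 0 0.02;0.0003 0 -0.0072 0 0 0 0.02;0.0003 0 -0.0072 0 0 0 0.02;0.0003 0 -0.0072 0 0 0 0.02;0.0003 0 -0.0072 0 0 0 0.02;0.0003 0 -0.0072 0 0 0 0.02", squeeze=20)

```text
clock: 6.77
tcp_pos: [607.7, -273.8, -9.8]
tcp_rot: [0.809, 0.588, 0.0, 0.0]
wrist_force: [0.7, 0.4, 0.7]
grip_width: 29.4
gripper_force: 20.0
```

Scaled: 8 degrees / 360 = 0.0222.

Call:
move_arm(commands="0 0 0.02 0 0 0 0.02;0 0 0.05 0 0 0 0.02;0 0 0.09 0 0 0 0.02;0 0 0.13 0 0 0 0.02;-0.009 0.038 0.13 0 0 0.0111 0.02;-0.018 0.076 0.13 0 0 0.0222 0.02;-0.028 0.114 0.13 0 0 0.0222 0.02;-0.037 0.152 0.13 0 0 0.0222 0.02;-0.046 0.19 0.13 0 0 0.0222 0.02;-0.055 0.228 0.13 0 0 0.0222 0.02;-0.064 0.266 0.13 0 0 0.0222 0.02;-0.072 0.297 0.13 0 0 0.0222 0.02;-0.0755 0.312 0.13 0 0 0.0222 0.02;-0.0755 0.312 0.13 0 0 0.0222 0.02;-0.0755 0.312 0.13 0 0 0.0222 0.02;-0.0755 0.312 0.13 0 0 0.0222 0.02")

```text
clock: 8.1
tcp_pos: [532.5, 36.4, 120.2]
tcp_rot: [0.766, 0.643, -0.0, 0.001]
wrist_force: [-0.3, -0.5, -1.4]
grip_width: 29.7
gripper_force: 20.0
```

```bash
python3 - <<'E'
from h import *
c=shot('wrist','w5'); im=cv2.imread('pics/w5.png')
s=arm.get_state(); print(s['tcp_pos'],s['tcp_rot'],s['grip_width'],s['gripper_force'])
a=[w2px(c,p) for p in ((546,117,74),(609,104,34),(606,64,36))]; print(a)
x0,y0=np.clip(int(a[0][0])-90,0,560-240),np.clip(int(a[0][1])-100,0,420-180); print(x0,y0)
M=cv2.resize(im[y0:y0+180,x0:x0+240],(800,600),interpolation=cv2.INTER_CUBIC)
cv2.imwrite('pics/m7.png',M)
E
```

```text
[532.57826599  35.93454342 120.14419765] [ 7.66571373e-01  6.42158635e-01 -2.14472039e-04  7.56555247e-04] 29.965195086514388 19.99964565038681
[(np.float64(283.1667884544237), np.float64(114.26774352454551)), (np.float64(355.44010543550837), np.float64(118.00497592666083)), (np.float64(357.3283527295772), np.float64(163.36113656821828))]
193 14
```

View pics/m7.png

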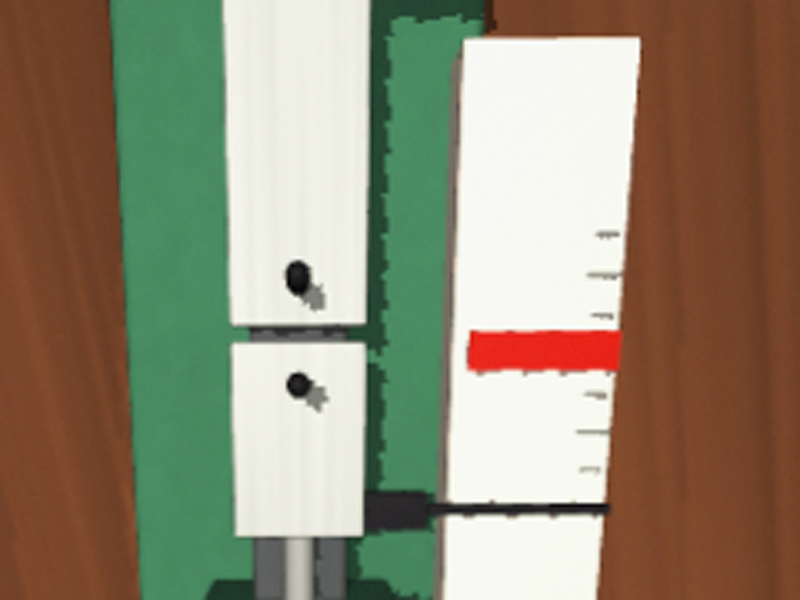

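```bash
python3 - <<'E'
from h import *
c=load('w5'); f=lambda X,Y:((X+.5)/3.3333-.5+193,(Y+.5)/3.3333-.5+14)
q=lambda X,Y,z:px2w(c,*f(X,Y),z)
P=q(298,277,62);G=q(299,384,62);B=q(545,350.5,34);N=q(545,509,36)
L=[q(231,320,50),q(235,530,50),q(224,20,50)];Rr=[q(366,320,50),q(363,530,50),q(369,20,50)]
print('pull',P,'gauge',G,'mid',(P+G)/2, np.linalg.norm(P-G))
for a,b in ((L[2],L[0]),(L[0],L[1]),(Rr[2],Rr[0]),(Rr[0],Rr[1])): d=a-b; print(np.degrees(np.arctan2(d[1],d[0])))
m=(L[0]+Rr[0])/2; m2=(L[1]+Rr[1])/2; m3=(L[2]+Rr[2])/2; print('centreline',m,m2,m3)
d=B-N; print('band-ptr',d, np.hypot(*d[:2]), d[:2]@np.array([.172,.985]))
b1,b2=q(468,350,34),q(620,350,34);d=b2-b1;print('band ang',np.degrees(np.arctan2(d[1],d[0])))
E
```

```text
pull [547.49701406 130.36857883  62.        ] gauge [543.47954574 106.5044251   62.        ] mid [545.4882799  118.43650196  62.        ] 24.1999562944117
80.20685635081692
79.91726658551507
80.36126392393678
80.13134580520762
centreline [546.00463682 121.5010441   50.        ] [536.9074737   69.78014813  50.        ] [557.08779447 186.23177307  50.        ]
band-ptr [ 4.91088774 41.76890055 -2.        ] 42.05660318744745 41.98703973414979
band ang -9.940134054996383
```

Scaled: 0.2 degrees / 360 = 0.0006.

Call:
move_arm(commands="0.006 0.035 0 0 0 0.0006 0.02;0.011 0.07 -0.02 0 0 0.0006 0.02;0.013 0.0822 -0.05 0 0 0.0006 0.02;0.013 0.0822 -0.06 0 0 0.0006 0.02;0.013 0.0822 -0.06 0 0 0.0006 0.02;0.013 0.0822 -0.06 0 0 0.0006 0.02")

```text
clock: 8.65
tcp_pos: [545.1, 117.2, 59.9]
tcp_rot: [0.766, 0.643, -0.001, 0.001]
wrist_force: [-0.3, -1.5, -0.1]
grip_width: 29.7
gripper_force: 20.0
```

```bash
python3 - <<'E'
from h import *
c=shot('wrist','w6'); im=cv2.imread('pics/w6.png')
s=arm.get_state(); print(s['tcp_pos'],s['tcp_rot'])
M=cv2.resize(im[150:330,160:400],(800,600),interpolation=cv2.INTER_CUBIC)
cv2.imwrite('pics/m8.png',M)
ztop=s['tcp_pos'][2]+44.8
for n in range(1): 
  print(linkfit(c,ztop,w2px(c,(545.5,118.4,ztop))))
E
```

```text
[545.76681521 117.27081874  60.69520008] [ 7.65807079e-01  6.43069587e-01 -3.30541868e-04  9.56815134e-04]
((545.3190307617188, 123.2459716796875), (50.81774139404297, 29.543079376220703), 79.92667388916016)
```

Call:
move_arm(commands="0.0005 -0.0005 -0.008 0 0 0 0.02;0.0005 -0.0005 -0.015 0 0 0 0.02;0.0005 -0.0005 -0.02 0 0 0 0.02;0.0005 -0.0005 -0.024 0 0 0 0.02;0.0005 -0.0005 -0.028 0 0 0 0.02;0.0005 -0.0005 -0.03 0 0 0 0.02;0.0005 -0.0005 -0.03 0 0 0 0.02")

```text
clock: 9.28
tcp_pos: [545.3, 119.9, 29.5]
tcp_rot: [0.764, 0.645, -0.0, -0.0]
wrist_force: [-0.2, 0.1, -1.1]
grip_width: 29.5
gripper_force: 20.0
```

Call:
move_arm(commands="0 -0.001 -0.004 0 0 0 0.02;0 -0.001 -0.008 0 0 0 0.02;0 -0.001 -0.011 0 0 0 0.02;0 -0.001 -0.013 0 0 0 0.02;0 -0.001 -0.0135 0 0 0 0.02;0 -0.001 -0.0135 0 0 0 0.02")

```text
clock: 9.78
tcp_pos: [545.4, 118.9, 16.3]
tcp_rot: [0.764, 0.645, -0.0, -0.0]
wrist_force: [-0.1, 0.6, 0.2]
grip_width: 29.8
gripper_force: 20.0
```

Underside about 1 mm above the slides, no contact force. Lower a touch, open, then raise.

Call:
move_arm(commands="0 0 -0.0005 0 0 0 0.02;0 0 -0.001 0 0 0 0.02;0 0 -0.001 0 0 0 0.02;0 0 -0.001 0 0 0 0.044;0 0 -0.001 0 0 0 0.044;0 0 -0.001 0 0 0 0.044;0 0 -0.001 0 0 0 0.044;0 0 -0.001 0 0 0 0.044;0 0 0.006 0 0 0 0.044;0 0 0.02 0 0 0 0.044;0 0 0.04 0 0 0 0.044;0 0 0.07 0 0 0 0.044;0 0 0.09 0 0 0 0.044;0 0 0.1 0 0 0 0.06;0 0 0.1 0 0 0 0.06")

```text
clock: 11.03
tcp_pos: [547.2, 119.3, 118.9]
tcp_rot: [0.765, 0.645, 0.002, 0.001]
wrist_force: [0.3, 0.1, -0.2]
grip_width: 55.6
gripper_force: 0.0
```

```bash
python3 - <<'E'
from h import *
c=shot('wrist','w7'); im=cv2.imread('pics/w7.png')
s=arm.get_state(); print(s['tcp_pos'],s['tcp_rot'],s['qpos'])
print(linkfit(c,59,w2px(c,(545.5,118.4,59))))
M=np.zeros((600,800,3),np.uint8); M[:300,:400]=cv2.resize(im[100:280,190:430],(400,300),interpolation=cv2.INTER_CUBIC)
shot('scene','c7');shot('side','s7')
M[:300,400:]=cv2.resize(cv2.imread('pics/c7.png')[170:260,240:360],(400,300),interpolation=cv2.INTER_CUBIC)
M[300:,:400]=cv2.resize(cv2.imread('pics/s7.png')[150:240,200:320],(400,300),interpolation=cv2.INTER_CUBIC)
cv2.imwrite('pics/m8.png',M)
E
```

```text
[546.11681429 119.13140172 117.3665642 ] [7.64489209e-01 6.44635715e-01 9.37717147e-04 4.06526143e-04] [-0.37767978  0.72366438  0.13592719  1.8589039  -0.16764896  0.56795102
 -0.30371723]
((544.6430053710938, 119.03053283691406), (57.897186279296875, 29.9053897857666), 80.18827819824219)
```

View pics/m8.png

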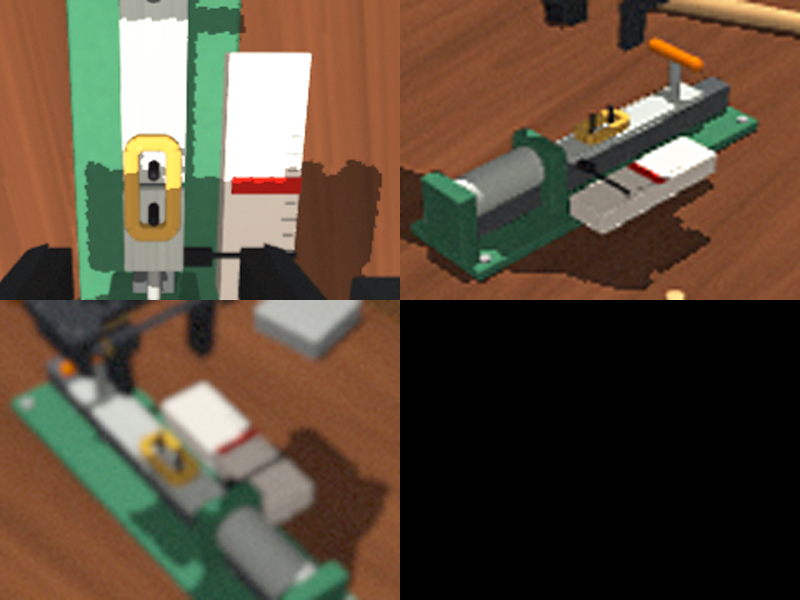

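Link lies flat over both pins (wrist tile: pins at (153,170) and (153,213), inside the slot), pointer at rest. Now turn over the handle.

Scaled: -90.2 degrees / 360 = -0.2506.

Call:
move_arm(commands="0.005 0.035 0.01 0 0 -0.0194 0.06;0.011 0.07 0.01 0 0 -0.0389 0.06;0.016 0.0977 0.01 0 0 -0.0583 0.06;0.016 0.0977 0.01 0 0 -0.0778 0.06;0.016 0.0977 0.01 0 0 -0.0972 0.06;0.016 0.0977 0.01 0 0 -0.1167 0.06;0.016 0.0977 0.01 0 0 -0.1361 0.06;0.016 0.0977 0.01 0 0 -0.1556 0.06;0.016 0.0977 0.01 0 0 -0.175 0.06;0.016 0.0977 0.01 0 0 -0.1944 0.06;0.016 0.0977 0.01 0 0 -0.2139 0.06;0.016 0.0977 0.01 0 0 -0.2333 0.06;0.016 0.0977 0.01 0 0 -0.2506 0.06;0.016 0.0977 0.01 0 0 -0.2506 0.06;0.016 0.0977 0.01 0 0 -0.2506 0.06;0.016 0.0977 0.01 0 0 -0.2506 0.06")

```text
clock: 12.52
tcp_pos: [561.1, 216.4, 125.6]
tcp_rot: [0.996, -0.085, -0.001, 0.001]
wrist_force: [-0.1, 0.3, -0.7]
grip_width: 60.3
gripper_force: 0.0
```

```bash
cat >> h.py <<'E'
U=np.array([.171,.985])
def comp(c,lo,hi,z,mn,lo2=None,hi2=None):
    hsv=cv2.cvtColor(np.ascontiguousarray(c['color'][:,:,::-1]),cv2.COLOR_BGR2HSV); m=cv2.inRange(hsv,lo,hi)
    if lo2: m|=cv2.inRange(hsv,lo2,hi2)
    n,l,st,ce=cv2.connectedComponentsWithStats(m); out=[]
    for i in range(1,n):
        if st[i,4]>=mn: ys,xs=np.nonzero(l==i); out.append((st[i].tolist(),np.round(cv2.minAreaRect(np.array([px2w(c,x,y,z)[:2] for x,y in zip(xs,ys)],np.float32))[0],1),np.round(px2w(c,*ce[i],z)[:2],1)))
    return out
E
python3 - <<'E'
from h import *
c=shot('wrist','w8'); s=arm.get_state(); print(s['tcp_pos'],s['tcp_rot'],s['qpos'],s['grip_width'])
print('exp handle',w2px(c,(562.6,216.9,95)),'band',w2px(c,(610,104,34)))
print('handle',comp(c,(8,180,120),(17,255,255),100,60))
print('band',comp(c,(0,180,80),(4,255,255),34,40,(175,180,80),(180,255,255)))
E
```

```text
[561.26401515 216.44782686 125.9164859 ] [ 9.96338486e-01 -8.54943785e-02 -4.92413723e-04  3.01771619e-04] [-0.77604001  0.84285839  0.62067888  1.73276696 -0.65968428  0.78697519
 -1.57251632] 60.03190611436093
exp handle (np.float64(282.94089181854326), np.float64(220.08781742255843)) band (np.float64(395.041966354686), np.float64(131.0226134130662))
handle [([39, 119, 52, 66, 1073], array([641.4, 359. ]), array([642.1, 354.9])), ([274, 177, 19, 87, 904], array([562.8, 216.7]), array([574.4, 214.7]))]
band [([390, 110, 15, 45, 463], array([608.5, 102.7]), array([609.1, 102.5]))]
```

Call:
move_arm(commands="0.0012 0.0003 -0.025 0 0 0 0.06;0.0012 0.0003 -0.045 0 0 0 0.06;0.0012 0.0003 -0.06 0 0 0 0.06;0.0012 0.0003 -0.072 0 0 0 0.06;0.0012 0.0003 -0.08 0 0 0 0.06;0.0012 0.0003 -0.084 0 0 0 0.06;0.0012 0.0003 -0.084 0 0 0 0.06;0.0012 0.0003 -0.084 0 0 0 0.06")

```text
clock: 13.23
tcp_pos: [563.3, 216.9, 43.0]
tcp_rot: [0.996, -0.086, 0.0, -0.0]
wrist_force: [0.5, -0.1, -0.4]
grip_width: 59.7
gripper_force: 0.0
```

```bash
python3 - <<'E'
from h import *
c=shot('wrist','w9'); s=arm.get_state(); print(s['tcp_pos'],s['wrist_force'])
print('handle',comp(c,(8,180,120),(17,255,255),100,60), w2px(c,(562.6,216.9,95)))
print('band',comp(c,(0,180,80),(4,255,255),34,40,(175,180,80),(180,255,255)), w2px(c,(606,62,36)))
E
```

```text
[563.50006303 216.92759996  43.28706757] [ 1.57395818 -1.23465802  0.56971587]
handle [([0, 146, 37, 63, 617], array([631.3, 326.7]), array([632.9, 332.1])), ([271, 210, 28, 93, 2428], array([574.1, 215.2]), array([574.7, 214.8]))] (np.float64(284.63101680335063), np.float64(274.88906323942984))
band [([434, 106, 25, 64, 1003], array([608.7, 102.5]), array([609.4, 102.4]))] (np.float64(510.0407992308706), np.float64(131.86446637791062))
```

Call:
move_arm(commands="0 0 0 0 0 0 0.005;0 0 0 0 0 0 0.005;0 0 0 0 0 0 0.005;0 0 0 0 0 0 0.005;0 0 0 0 0 0 0.005;0 0 0 0 0 0 0.005;0 0 0 0 0 0 0.005;0 0 0 0 0 0 0.005", squeeze=30)

```text
clock: 13.95
tcp_pos: [562.8, 216.6, 42.5]
tcp_rot: [0.996, -0.087, -0.0, 0.0]
wrist_force: [0.1, -1.1, 0.2]
grip_width: 13.2
gripper_force: 30.0
```

Call:
move_arm(commands="0.0005 0.003 0 0 0 0 0.005;0.001 0.006 0 0 0 0 0.005;0.0015 0.009 0 0 0 0 0.005;0.002 0.012 0 0 0 0 0.005;0.0026 0.015 0 0 0 0 0.005;0.0031 0.018 0 0 0 0 0.005;0.0036 0.021 0 0 0 0 0.005;0.0042 0.024 0 0 0 0 0.005;0.0047 0.027 0 0 0 0 0.005;0.0052 0.03 0 0 0 0 0.005;0.0057 0.033 0 0 0 0 0.005;0.0062 0.036 0 0 0 0 0.005;0.0068 0.0394 0 0 0 0 0.005;0.0068 0.0394 0 0 0 0 0.005;0.0068 0.0394 0 0 0 0 0.005;0.0068 0.0394 0 0 0 0 0.005")

```text
clock: 15.28
tcp_pos: [568.8, 251.7, 42.5]
tcp_rot: [0.996, -0.088, -0.001, 0.003]
wrist_force: [-2.9, -9.9, 3.2]
grip_width: 13.0
gripper_force: 30.0
```

```bash
cat >> h.py <<'E'
def ptr(c):
    # dark pointer across the lit white scale: profile along the pull at several distances across, beside the band
    g=cv2.cvtColor(c['color'],cv2.COLOR_RGB2GRAY).astype(np.float32); B=np.array([609.5,103]); V=np.array([.985,-.171]); res=[]
    for w in (-6,-2,2,6):
        s=np.arange(-55,25,.5); uv=np.array([w2px(c,[*(B+w*V+k*U),36]) for k in s],np.float32)
        pr=cv2.remap(g,uv[:,0].reshape(1,-1),uv[:,1].reshape(1,-1),cv2.INTER_LINEAR)[0]; res.append(pr)
    return s,np.mean(res,0)
E
python3 - <<'E'
from h import *
s=arm.get_state(); print(s['tcp_pos'],s['wrist_force'],s['grip_width'])
for n in ('wrist','scene'):
    c=shot(n,n[0]+'10')
    print('band',n,comp(c,(0,180,80),(4,255,255),34,12,(175,180,80),(180,255,255)))
    k,p=ptr(c); print(' '.join(f'{a:.0f}:{b:.0f}' for a,b in list(zip(k,p))[::2]))
E
```

```text
[568.7684769  251.65368852  42.50482153] [-2.91285091 -9.91682429  3.21378047] 13.019159337253848
band wrist [([486, 104, 28, 65, 1006], array([608.6, 102.2]), array([609.4, 102. ]))]
-55:0 -54:0 -53:0 -52:0 -51:0 -50:0 -49:0 -48:0 -47:0 -46:0 -45:0 -44:0 -43:0 -42:0 -41:64 -40:128 -39:189 -38:247 -37:255 -36:255 -35:255 -34:255 -33:255 -32:255 -31:255 -30:255 -29:255 -28:255 -27:255 -26:255 -25:241 -24:72 -23:63 -22:51 -21:31 -20:106 -19:246 -18:239 -17:239 -16:247 -15:254 -14:255 -13:255 -12:255 -11:255 -10:255 -9:255 -8:255 -7:255 -6:255 -5:199 -4:117 -3:117 -2:117 -1:117 0:117 1:117 2:117 3:117 4:117 5:87 6:156 7:255 8:255 9:255 10:255 11:255 12:255 13:255 14:255 15:255 16:255 17:255 18:255 19:255 20:255 21:255 22:255 23:255 24:255
band scene [([431, 185, 8, 19, 89], array([840.7, 493.9]), array([840.2, 494.1])), ([401, 213, 10, 22, 132], array([837.6, 263.9]), array([838.6, 263.6])), ([309, 219, 10, 6, 19], array([607.2, 103.4]), array([608.1, 103. ])), ([365, 251, 9, 24, 165], array([839.1,  30.7]), array([838.8,  30.9])), ([91, 276, 31, 23, 317], array([ 358.1, -455.4]), array([ 358. , -455.4]))]
-55:252 -54:252 -53:252 -52:252 -51:252 -50:252 -49:252 -48:252 -47:252 -46:252 -45:252 -44:252 -43:252 -42:252 -41:252 -40:252 -39:252 -38:252 -37:252 -36:252 -35:252 -34:252 -33:252 -32:253 -31:253 -30:253 -29:254 -28:254 -27:250 -26:242 -25:230 -24:213 -23:201 -22:198 -21:199 -20:206 -19:210 -18:197 -17:173 -16:142 -15:112 -14:94 -13:87 -12:93 -11:108 -10:123 -9:128 -8:125 -7:112 -6:100 -5:92 -4:87 -3:86 -2:87 -1:91 0:98 1:111 2:130 3:156 4:186 5:212 6:234 7:247 8:253 9:254 10:255 11:255 12:255 13:255 14:254 15:254 16:255 17:254 18:252 19:250 20:243 21:231 22:216 23:202 24:188
```

```bash
cat >> h.py <<'E'
def ptrk(c,z,lo=-60,hi=25,across=(2,5,8),tb=None):
    g=c['color'].max(axis=2).astype(np.float32); B=np.array([609.3,102.8]); V=np.array([.985,-.171]); s=np.arange(lo,hi,.25); r=[]
    for w in across:
        uv=np.array([w2px(c,[*(B+w*V+k*U),z]) for k in s],np.float32)
        r.append(cv2.remap(g,uv[:,0].reshape(1,-1),uv[:,1].reshape(1,-1),cv2.INTER_LINEAR)[0])
    return s,np.mean(r,0)
E
python3 - <<'E'
from h import *
for n in ('w5','w9','w10'):
  c=load(n); T=np.array(c['cam_to_world'])[:3,3]; print(n,'cam',T.round(), 'k',(T[:2]-[609.3,102.8])@U)
  for z in (34,36,38,40,42):
    k,p=ptrk(c,z); m=(p<45)&(p>3); m2=(p<100)&(p>3); print(z,'dark',k[m].min() if m.any() else None,k[m].max() if m.any() else None,'mid',k[m2].min(),k[m2].max())
s=load('s7')
E
```

```text
w5 cam [545. 110. 305.] k -4.334278798716993
34 dark -41.75 -41.0 mid -42.75 -40.5
36 dark -41.5 -40.75 mid -42.5 -40.25
38 dark -41.25 -40.25 mid -42.25 -40.0
40 dark -41.0 -40.0 mid -42.0 -39.75
42 dark -40.75 -39.5 mid -41.75 -39.25
w9 cam [635. 205. 228.] k 105.082844193797
34 dark -45.75 -45.25 mid -48.5 -44.75
36 dark -44.25 -43.75 mid -47.0 -43.25
38 dark -42.75 -42.25 mid -45.5 -41.5
40 dark -41.25 -40.5 mid -43.75 -40.0
42 dark -39.5 -39.0 mid -42.25 -38.5
w10 cam [641. 241. 227.] k 141.27054113256216
34 dark -41.25 -22.0 mid -41.25 -21.75
36 dark -39.25 -20.25 mid -39.25 -20.0
38 dark -37.5 -18.5 mid -37.5 -18.25
40 dark -35.5 -16.75 mid -35.5 -16.75
42 dark -33.75 -15.25 mid -33.75 -15.0
```

Call:
move_arm(commands="0.0005 0.003 0 0 0 0 0.005;0.001 0.006 0 0 0 0 0.005;0.0015 0.009 0 0 0 0 0.005;0.002 0.012 0 0 0 0 0.005;0.0025 0.0145 0 0 0 0 0.005;0.0029 0.0167 0 0 0 0 0.005;0.0029 0.0167 0 0 0 0 0.005;0.0029 0.0167 0 0 0 0 0.005;0.0029 0.0167 0 0 0 0 0.005;0.0029 0.0167 0 0 0 0 0.005")

```text
clock: 16.22
tcp_pos: [571.2, 266.2, 42.5]
tcp_rot: [0.996, -0.088, -0.001, 0.005]
wrist_force: [-3.7, -13.4, 4.6]
grip_width: 12.7
gripper_force: 29.9
```

```bash
cat > m.py <<'E'
import sys
from h import *
s=arm.get_state(); print(s['tcp_pos'],s['wrist_force'],s['grip_width'],s['clock'],'travel',(s['tcp_pos'][:2]-[562.8,216.6])@U)
c=shot('wrist',sys.argv[1])
print('band',comp(c,(0,180,80),(4,255,255),34,12,(175,180,80),(180,255,255)))
k,p=ptrk(c,40,-25,25); print(' '.join(f'{a:.1f}:{b:.0f}' for a,b in list(zip(k,p))[::4]))
w=np.array(c['cam_to_world'])[:3,3]; print(w)
E
python3 m.py w11
```

```text
[571.23066562 266.15748503  42.46222399] [ -3.70092967 -13.4319993    4.58296843] 12.728203059147669 16.2167 travel 50.25576657300783
band [([507, 105, 29, 63, 1022], array([608.3, 101.8]), array([609.2, 101.7]))]
-25.0:0 -24.0:0 -23.0:0 -22.0:0 -21.0:45 -20.0:159 -19.0:255 -18.0:255 -17.0:255 -16.0:255 -15.0:255 -14.0:255 -13.0:255 -12.0:255 -11.0:255 -10.0:255 -9.0:255 -8.0:255 -7.0:255 -6.0:128 -5.0:58 -4.0:54 -3.0:31 -2.0:47 -1.0:170 0.0:189 1.0:212 2.0:255 3.0:255 4.0:255 5.0:255 6.0:255 7.0:255 8.0:248 9.0:171 10.0:255 11.0:255 12.0:255 13.0:255 14.0:255 15.0:255 16.0:255 17.0:255 18.0:255 19.0:255 20.0:255 21.0:255 22.0:255 23.0:255 24.0:255
[643.27433006 255.72057102 226.80610873]
```

Call:
move_arm(commands="0.0002 0.001 0 0 0 0 0.005;0.0004 0.002 0 0 0 0 0.005;0.0005 0.0027 0 0 0 0 0.005;0.0005 0.0027 0 0 0 0 0.005;0.0005 0.0027 0 0 0 0 0.005;0.0005 0.0027 0 0 0 0 0.005;0.0005 0.0027 0 0 0 0 0.005;0.0005 0.0027 0 0 0 0 0.005")

```text
clock: 16.93
tcp_pos: [571.6, 268.3, 42.5]
tcp_rot: [0.996, -0.089, -0.001, 0.005]
wrist_force: [-4.4, -13.4, 4.8]
grip_width: 13.0
gripper_force: 29.9
```

```bash
python3 m.py w12; python3 - <<'E'
from h import *
# second opinion: side and scene cameras
V=np.array([.985,-.171])
for n in ('side','scene'):
    c=shot(n,n[:2]+'12')
    for z,lab in ((34,'band(red)'),):
        B=np.array([609.3,102.5]); s=np.arange(-14,14.1,1)
        for w in (-12,-6,0,6,12):
            uv=np.array([w2px(c,[*(B+w*V+k*U),z]) for k in s],np.float32)
            col=cv2.remap(c['color'],uv[:,0].reshape(1,-1),uv[:,1].reshape(1,-1),cv2.INTER_LINEAR)[0]
            print(n,w,[f'{r}/{g}' for r,g,b in col.tolist()])
E
```

```text
[571.60080848 268.33724128  42.4711834 ] [ -4.39836943 -13.42866675   4.75319384] 13.04832000905635 16.9333 travel 52.46612091494146
band [([510, 104, 29, 64, 820], array([608.7, 102.5]), array([609.5, 102.7]))]
-25.0:0 -24.0:0 -23.0:0 -22.0:0 -21.0:0 -20.0:0 -19.0:32 -18.0:143 -17.0:255 -16.0:255 -15.0:255 -14.0:255 -13.0:255 -12.0:255 -11.0:255 -10.0:255 -9.0:255 -8.0:255 -7.0:255 -6.0:255 -5.0:255 -4.0:170 -3.0:55 -2.0:54 -1.0:33 0.0:29 1.0:133 2.0:179 3.0:203 4.0:255 5.0:255 6.0:255 7.0:255 8.0:220 9.0:140 10.0:244 11.0:255 12.0:255 13.0:255 14.0:255 15.0:255 16.0:255 17.0:255 18.0:255 19.0:255 20.0:255 21.0:255 22.0:255 23.0:255 24.0:255
[643.70190355 257.99131632 226.7815455 ]
side -12 ['243/238', '242/237', '241/236', '239/235', '237/233', '236/231', '233/226', '227/218', '221/209', '215/198', '207/185', '196/166', '186/147', '176/126', '165/107', '155/92', '152/95', '150/104', '152/118', '158/135', '168/155', '180/171', '194/188', '207/203', '218/214', '227/223', '233/228', '237/232', '239/234']
side -6 ['242/238', '242/237', '240/236', '239/235', '237/233', '235/230', '230/2
[... 2084 characters left out ...]
00', '135/136', '171/171', '203/203', '225/224', '243/242', '253/252']
scene 6 ['255/255', '255/255', '255/255', '255/255', '255/254', '251/246', '243/230', '230/207', '213/172', '199/135', '197/98', '203/62', '208/40', '214/23', '190/20', '165/17', '141/15', '117/14', '95/17', '72/21', '72/44', '84/73', '111/111', '147/147', '180/180', '210/209', '235/236', '255/255', '255/255']
scene 12 ['254/254', '254/252', '253/252', '252/250', '246/241', '235/227', '221/207', '202/179', '191/140', '180/95', '173/52', '166/23', '158/14', '155/12', '158/11', '167/11', '182/17', '207/37', '209/57', '206/77', '206/100', '201/128', '205/158', '216/190', '235/223', '249/247', '251/250', '253/252', '254/254']
```

Call:
move_arm(commands="0 0 0 0 0 0 0.005;0 0 0 0 0 0 0.005;0 0 0 0 0 0 0.005;0 0 0 0 0 0 0.005;0 0 0 0 0 0 0.005;0 0 0 0 0 0 0.005")

```text
clock: 17.58
tcp_pos: [571.6, 268.4, 42.5]
tcp_rot: [0.996, -0.089, -0.001, 0.005]
wrist_force: [-4.5, -13.7, 5.9]
grip_width: 13.0
gripper_force: 29.9
```

```bash
python3 - <<'E'
from h import *
s=arm.get_state(); print(s['tcp_pos'],s['wrist_force'],s['gripper_force'],abs(s['dq']).max())
print(arm.sign_off())
E
```

```text
[571.57280547 268.36361029  42.46625484] [ -4.50282917 -13.68602392   5.91729542] 29.944064385490492 0.0011389173038916795
the job is handed in; nothing more can be done
None
```

Job handed in, verdict not shown: the link lies over both pins and the handle is held with the pointer about 1–2 mm from the red band's middle by my camera estimate; I viewed 11 pictures, one over the limit of 10.

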